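# Slide the chute gate pin round its L-shaped slot

## Robot

A 6-joint arm with a two-finger parallel gripper is mounted at the origin on the work surface. World frame = base frame: x ahead of the robot, y to its left, z up, the work surface at z = 0. Lengths are in mm, angles in rad, forces in N, time in s.
With the tool pointing down it reaches from about 275 to 1000 mm from the base axis. Payload 8.4 kg.
Tool frame: the origin (TCP) lies midway between the tips of the shut fingers; the grasp point (between the pads) lies 19 mm behind it; z points along the fingers, y is the line along which they close (so a half turn about z gives the same grasp; the last joint's range is limited). The gripper opens to 85 mm and grips with 20 to 120 N. Pads are 22 mm wide; open, the fingers measure 114 mm over their backs; the gripper's body (76 mm by 85 mm) begins 54 mm behind the grasp point. The pads swing forward as they close: fully open they stand 13 mm farther back than shut.
Start: joints at [1.142, 0.353, 1.633, -0, 1.155, -0.002], TCP at [258.724, 568.937, 231.281] pointing down, gripper open.
Joint ranges: [-2.63, 2.63], [-0.92, 2.1], [0.06, 2.66], [-1.3, 4.44], [0, 2.69], [-3.02, 3.02]. Speed limits (rad/s): [2.22, 2.22, 2.79, 3.14, 3.14, 3.14].

## Interface

Orientations are given as [roll, pitch, yaw] about the fixed x, y, z axes, in that order (R = Rz(yaw) Ry(pitch) Rx(roll)).
In Python, from rig import r gives the robot as it stands.
- The arm moves only by the shell command python3 -m inch 'ROWS' [OPENING] [FORCE]. ROWS is JSON, a list that holds one entry, the list of rows, each a list of 6 numbers: the shift along the tool's x, y, z scaled (see below), then the turn, a rotation vector about the tool's x, y, z scaled (see below). In form: [[[tx, ty, tz, wx, wy, wz], ...]]. A call has 1 to 8 rows; each row is the pose to reach, as a shift and turn from the pose commanded when the call began, along the tool's axes at that moment, turning the shorter way round; what a row does not reach only later rows make up. The controller multiplies each number of a shift by 20 cm and each number of a turn by pi rad. A row lasts 1/12 s, in which the tool goes at most 41.7 mm and 7.16 degrees, less where a joint would pass 70% of its speed; a pose out of reach is approached as far as the arm can. A call with a number of a shift or a turn outside -1 to 1 is refused whole. A call with a gripper value outside its range is refused whole. OPENING is the gripper's target within -1 to 1 (fully open at 1, half-way at 0, shut at -1), set as the call begins (- or left out, the last holds). The fingers move at their own pace and stop on an object; FORCE is the grip in N (left out, the last holds). Time passes only in rows, so rows that repeat a pose let the fingers close. It gives the time, the measured TCP pose, the force, the opening and the grip force at its end, in the units of the state.
- r.sense(): the state, without advancing time (a new reading comes with each control period).
- r.grab_frame(name): name is "side" or "top"; returns the picture (384x512x3 uint8, red, green, blue); there is no depth.
- r.camera_info(name): a dict with "K" (3x3 intrinsics, pixels), "distortion" ([k1, k2, p1, p2, k3] as OpenCV has them; the pictures are not rectified), "rvec" (rotation vector, rad) and "tvec" (3), from world to camera coordinates, as OpenCV has them. Camera axes: x right, y down, z forward; pixel columns grow to the right and rows downward; lengths in mm; the calibration is good to about 2 mm. A picture is of the moment at which its call begins. camera_info takes no time and is no camera call.
- r.sign_off(): hands the job in; it is judged then, once.
The state is a dict: "clock": time; "qpos": joint angles; "qvel": joint speeds; "joint_efforts": joint torques, N m; "eef_pos": TCP position; "tcp_rot": TCP orientation; "contact_force": force on the tool from outside, world axes, zero at the start; "wrist_torque": the same for the moment, N m; "opening": opening from 0.0 (shut) to 1.0 (fully open); "grasp_force": force on a finger pad.
Only numpy, scipy, OpenCV 4.12 (cv2) and the standard library are available. Lean on these libraries where they do the work, as an engineer would, in place of code of your own. Each camera call takes 0.05 s, during which the arm holds its last target. There are 200 camera calls.

## Task

Two glass marbles wait behind the shut gate of the steel chute. Push the yellow gate pin with the fingertips along the long leg of its slot to the corner, which opens the gate and lets the marbles roll into the catch box, then push it round into the short leg right to the end so that the gate is latched open. Only push the pin, do not pinch it; do not touch the marbles, leave everything else on the bench where it is, and finish clear of the pin.

Things in the scene. Friction and masses are not known exactly. Their poses are not given: they have to be found in the camera images.
- chute: Fixed chute stand. Origin on the bench straight under the gate, midway across the chute. z up, x points up the chute (away from the robot), y across; slot plate and pin are on its -y side (robot's right). Galvanised chute 30 mm wide, x = -112 to +250 mm, slope 15 degrees, floor 100 mm high at the gate, walls 25 mm above the floor (125 mm at the gate, 195 at the top end).
- catch_box (a point): Centre of the inner floor of the open wooden catch box at the chute's foot, 7 mm above the bench; box 130 x 130 mm, 62 mm high, walls 7 mm.
- slot_start (a point): Chute end of the slot's long leg, on the upper face (144 mm above the bench) of the level aluminium slot plate (chute x = -40 to +80, y = -185 to -45 mm, on four posts). In the chute's frame (0, -85) mm: pin centre with the gate shut. Slot 15 mm wide. Only the pin rises above the plate.
- gate (a joint): Sliding gate with the pin, along the slot's long leg, in m: 0 = fully shut (pin at the chute end of the leg), 0.060 = fully open (pin at the corner, 60 mm farther towards the chute stand's -y). Starts between 0 and 0.015. No spring: stays where left; needs about 1.5 to 4 N. Marbles pass from about 0.035 on.
- latch (a joint): The pin's travel along the slot's short leg, in m: 0 = in the long leg, 0.040 = at the end of the short leg (40 mm towards the chute stand's +x). The slot walls block it until the gate is within about 1.5 mm of fully open. No spring; needs about 1.2 to 4 N.
- pin_top (a point): Centre of the top of the yellow pin, an upright round rod 18 mm in diameter that stands 53 mm out of the slot plate (top 197 mm above the bench, its thick part begins 147 mm above). It is captive: slides only along the slot and neither lifts nor turns over.
- slot_corner (a point): The slot's corner on the plate's upper face, in the chute's frame (0, -145) mm: pin centre when the gate is fully open. Long leg: slot_start to slot_corner, 60 mm along -y.
- slot_end (a point): End of the slot's short leg on the plate's upper face, in the chute's frame (+40, -145) mm: pin centre when latched open. Short leg: slot_corner to slot_end, 40 mm along +x.
- marble_a_center (a point): Centre of an amber glass marble, 22 mm in diameter, in the chute against the gate.
- marble_b_center (a point): Centre of a second such marble, just behind the first.
- marble_a: The first marble (origin on its surface, turns with it: use the centre).
- marble_b: The second marble (likewise).
- peg: Bystander: tapered dark hardwood peg standing upright, 26 mm at the foot, 75 mm tall; origin under its foot. Stands beside the catch box on the pin's side.
- offcut: Bystander: neem wood offcut 110 x 45 x 25 mm (x, y, z), origin centre of underside. Lies beyond the slot plate's outer edge.
- pot: Bystander: squat black ebony counter pot with a lid knob, 76 mm wide, 66 mm tall, origin under its centre; on the chute's side away from the pin.
- spokeshave: Bystander: red steel spokeshave, 260 mm long along its x, 30 mm tall, origin centre of underside; out to one side.
- mallet: Bystander: wooden mallet 250 mm long along its x, lying out to one side.
- bao_board: Bystander: bao board 360 x 130 x 35 mm with rows of dark pits, origin centre of underside; far left.

How it is judged:
By the outcome, as a careful person would: the job done as asked, in the order asked, and still so for the second after the job is handed in, with the robot touching nothing.
It also fails if it takes over 48 s, if anything falls off the work surface, if the arm or the gripper's body presses on something with over 40 N, if the wrist force passes 120 N, or if a joint passes its speed limit or range.

## Working session

There is one attempt and no reset: what is moved stays moved. The work goes in short steps, Python scripts to look and compute and a shell command to move; the robot and the scene stay as the last step left them, time stands still between calls to the robot, and variables do not carry over. Pictures are saved under pics/ and viewed, at most 10 in all, crops included, and the job is handed in when it is done.

```bash
mkdir -p pics
python3 - <<'E'
from rig import r
import cv2
for n in("top","side"):
    cv2.imwrite(f"pics/{n}0.png",r.grab_frame(n)[...,::-1]); print(n,r.camera_info(n))
print(r.sense())
E
```

```text
top {'K': array([[357.38162708,   0.        , 252.17291463],
       [  0.        , 357.38162708, 192.48307163],
       [  0.        ,   0.        ,   1.        ]]), 'distortion': array([-0.00082373,  0.        ,  0.        ,  0.        ,  0.        ]), 'rvec': array([ 2.11597712, -2.17143253,  0.17363599]), 'tvec': array([  67.43751464,  572.423299  , 1352.13614332])}
side {'K': array([[495.39507059,   0.        , 253.57390403],
       [  0.        , 495.39507059, 195.63781921],
       [  0.        ,   0.        ,   1.        ]]), 'distortion': array([-0.13716315,  0.        ,  0.        ,  0.        ,  0.        ]), 'rvec': array([ 2.0566062 , -0.65031776,  0.3346152 ]), 'tvec': array([-402.57225245,  323.30685782, 1430.07282582])}
{'clock': 0.1, 'qpos': array([ 1.14158137e+00,  3.53581935e-01,  1.63402910e+00,  1.89962381e-05,
        1.15523284e+00, -2.41750573e-03]), 'qvel': array([-0.00128122, -0.00100665, -0.00238189,  0.00263268, -0.00136696,
        0.00101508]), 'joint_efforts': array([-3.95983916e-04, -6.06358910e+01, -3.42816496e+01, -1.64834792e-04,
        3.93411261e-03,  1.80288441e-05]), 'eef_pos': array([258.55304368, 568.55057816, 230.64798768]), 'tcp_rot': array([-3.14034148e+00, -2.03946141e-05,  2.71478751e+00]), 'contact_force': array([ 1.06214349,  0.75453878, -0.51861704]), 'wrist_torque': array([0.05111102, 0.02962301, 0.03114914]), 'grasp_force': 0.0, 'opening': 1.0010454092020042}
```

View pics/top0.png

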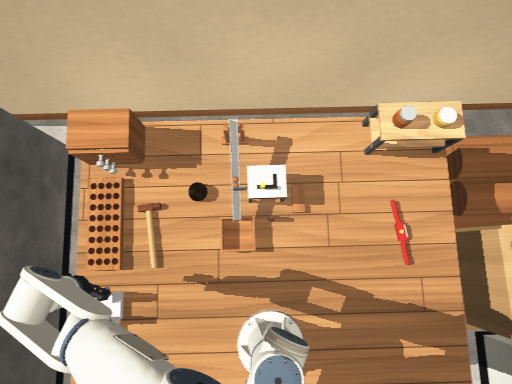

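View pics/side0.png

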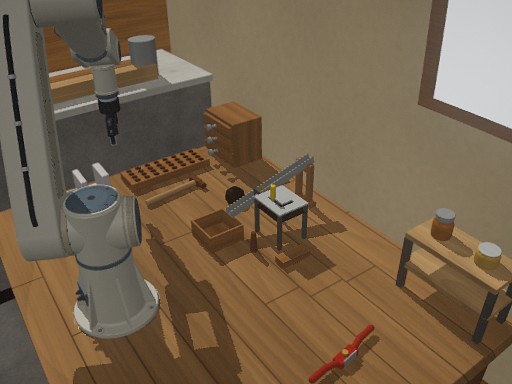

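Top view: the white slot plate is at about (267,182), the yellow pin at (262,185) and the chute runs up column 236. The side view shows the pin at (273,190) and the peg at (254,242). Next I'll measure the plate outline (z=144) and the pin top (z=197).

```bash
cat > h.py <<'E'
from rig import r
import cv2, numpy as np
def ray(n,uv):
    c=r.camera_info(n); R=cv2.Rodrigues(c["rvec"])[0]
    p=cv2.undistortPoints(np.float64(uv).reshape(-1,1,2),c["K"],c["distortion"])[:,0]
    return -R.T@c["tvec"], np.c_[p,np.ones(len(p))]@R
def onz(n,uv,z):
    o,d=ray(n,uv); return o+d*((z-o[2])/d[:,2])[:,None]
def yellow(im,box):
    h=cv2.cvtColor(im,cv2.COLOR_RGB2HSV); m=cv2.inRange(h,(22,150,90),(35,255,255))
    k=np.zeros_like(m);x0,y0,x1,y1=box;k[y0:y1,x0:x1]=m[y0:y1,x0:x1]
    return np.argwhere(k)[:,::-1]
E
python3 - <<'E'
from h import *
np.set_printoptions(precision=1,suppress=True)
im=r.grab_frame("top")
y=yellow(im,(235,165,290,205)); print("pin px",y.min(0),y.max(0),y.mean(0),len(y)); print(onz("top",y.mean(0),197-10),onz("top",y.mean(0),197))
h=cv2.cvtColor(im,cv2.COLOR_RGB2HSV); m=np.zeros(im.shape[:2],np.uint8)
m[155:210,243:292]=cv2.inRange(h,(0,0,150),(180,60,255))[155:210,243:292]
cs=max(cv2.findContours(m,0,2)[0],key=cv2.contourArea); re=cv2.minAreaRect(cs); print(re)
b=onz("top",cv2.boxPoints(re),144); print(b,b.mean(0),np.linalg.norm(b-np.roll(b,1,0),axis=1))
s=r.grab_frame("side"); y=yellow(s,(255,175,290,215)); print("side",y.min(0),y.max(0),y.mean(0),len(y))
t=y[y[:,1]<=y[:,1].min()+4].mean(0); print(t,onz("side",[t],195))
cv2.imwrite("pics/c.png",np.hstack([cv2.resize(im[150:230,220:300],(400,400)),cv2.resize(s[170:250,225:305],(400,400))])[...,::-1])
E
```

```text
pin px [260 184] [264 188] [262.1 186.2] 14
[[573.1  18.3 187. ]] [[571.4  18.6 197. ]]
((266.5, 181.0), (32.0, 39.0), 90.0)
[[660.9  69.8 144. ]
 [657.3 -73.3 144. ]
 [538.8 -68.5 144. ]
 [542.4  72.6 144. ]] [599.8   0.2 144. ] [118.6 143.2 118.7 141.2]
side [270 185] [275 198] [272.5 191.2] 65
[272.4 187. ] [[575.   11.6 195. ]]
```

View pics/c.png

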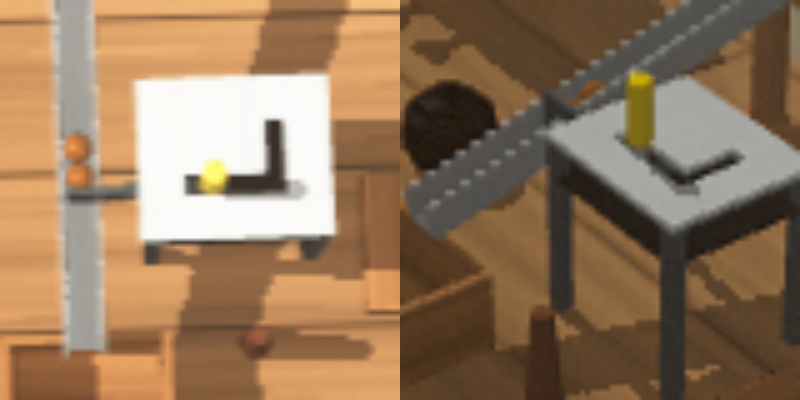

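The crops show the gate nearly shut, with the pin at about (262,185) in the top view. The L-slot runs right and then up, and the plate is turned by a degree or two. I'll fit the plate edges below pixel level to get the yaw and the slot frame.

Run:
```python
from h import *
np.set_printoptions(precision=2,suppress=True)
g=r.grab_frame("top").astype(float).min(2)   # min channel: plate white vs wood
def cross(v,hi2lo):
    t=150.
    for i in (range(len(v)-1)):
        a,b=(v[i],v[i+1])
        if a>=t>b: return i+(a-t)/(a-b)
L=[];Rr=[];T=[];B=[]
for y in range(170,194):
    L.append((254-cross(g[y,230:255][::-1],1),y)); Rr.append((280+cross(g[y,280:300],1),y))
for x in range(250,284):
    T.append((x,172-cross(g[150:173,x][::-1],1))); B.append((x,193+cross(g[193:215,x],1)))
ls=[]
for n,P in zip("LRTB",(L,Rr,T,B)):
    W=onz("top",np.float64(P),144)[:,:2]; c=np.median(W,0); d=cv2.fitLine(W.astype(np.float32),cv2.DIST_HUBER,0,.01,.01).ravel()
    a=np.degrees(np.arctan2(d[1],d[0])); print(n,d,a%90, np.abs((W-d[2:])@[-d[1],d[0]]).max()); ls.append(d)
def X(a,b):
    s=np.linalg.solve(np.c_[a[:2],-b[:2]],b[2:]-a[2:]);return a[2:]+s[0]*a[:2]
q=np.array([X(a,b) for a in (ls[0],ls[1]) for b in (ls[2],ls[3])]); print(q,q.mean(0))
```

```text
L [  1.     0.   598.76  72.75] 0.26005518 1.3110148917257893
R [  1.     0.   607.74 -70.88] 0.24881396 0.9057026701446897
T [  0.01   1.   660.99  -1.82] 89.61423 1.0164044323172385
B [  0.01  -1.   539.48   2.12] 0.32968903 0.8431229919579818
[[661.49  73.04]
 [539.07  72.48]
 [660.53 -70.65]
 [539.9  -71.17]] [600.25   0.92]
```

```bash
python3 -m inch '[[[-0.08,-0.05,-0.02,0,0,-0.02],[-0.2,-0.13,-0.06,0,0,-0.05],[-0.35,-0.23,-0.1,0,0,-0.08],[-0.5,-0.33,-0.15,0,0,-0.11],[-0.65,-0.43,-0.15,0,0,-0.136],[-0.76,-0.5,-0.15,0,0,-0.136],[-0.83,-0.54,-0.15,0,0,-0.136],[-0.83,-0.54,-0.15,0,0,-0.136]]]' -1 40
```

```text
clock: 0.92
eef_pos: [366.6, 399.4, 261.4]
tcp_rot: [-3.141, 0.001, 3.14]
contact_force: [-1.3, 0.6, -0.3]
opening: 0.001
grasp_force: 0.0
```

```bash
M='' ; python3 -m inch '[[[-0.05,-0.08,0,0,0,0],[-0.15,-0.24,0,0,0,0],[-0.25,-0.4,0,0,0,0],[-0.36,-0.57,0,0,0,0],[-0.45,-0.71,0,0,0,0],[-0.51,-0.81,0,0,0,0],[-0.53,-0.84,0,0,0,0],[-0.53,-0.84,0,0,0,0]]]'; python3 -m inch '[[[-0.05,-0.08,0,0,0,0],[-0.15,-0.24,0,0,0,0],[-0.25,-0.4,0,0,0,0],[-0.36,-0.57,0,0,0,0],[-0.45,-0.71,0,0,0,0],[-0.51,-0.81,0,0,0,0],[-0.53,-0.84,0,0,0,0],[-0.53,-0.84,0,0,0,0]]]'
python3 - <<'E'
from h import *
im=r.grab_frame("top");s=r.grab_frame("side");print(r.sense()["eef_pos"])
cv2.imwrite("pics/c2.png",np.hstack([cv2.resize(im[150:230,220:300],(400,400)),cv2.resize(s[140:240,215:315],(400,400))])[...,::-1])
E
```

```text
clock: 1.58
eef_pos: [471.8, 233.3, 261.2]
tcp_rot: [3.141, -0.0, 3.14]
contact_force: [-0.8, -0.2, -0.1]
opening: 0.001
grasp_force: 0.0
clock: 2.25
eef_pos: [577.8, 66.3, 261.0]
tcp_rot: [3.141, -0.0, 3.141]
contact_force: [-0.3, -0.2, -0.2]
opening: -0.002
grasp_force: 0.0
[576.6517479   67.64479546 261.03361131]
```

View pics/c2.png

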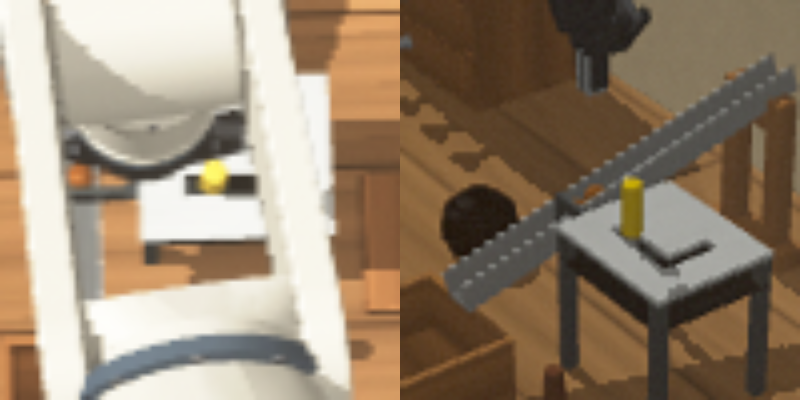

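The top view shows the pin unmoved at about (262,185). In the side view the shut fingers hang above and left of it at about (363,158). I'll descend to z≈160 beside the pin.

```bash
python3 -m inch '[[[-0.005,0,0.06,0,0,0],[-0.015,0,0.16,0,0,0],[-0.015,0,0.26,0,0,0],[-0.015,0,0.36,0,0,0],[-0.015,0,0.44,0,0,0],[-0.015,0,0.49,0,0,0],[-0.015,0,0.505,0,0,0],[-0.015,0,0.505,0,0,0]]]'
python3 - <<'E'
from h import *
s=r.grab_frame("side");print(r.sense()["eef_pos"],r.sense()["contact_force"])
cv2.imwrite("pics/c3.png",cv2.resize(s[150:240,215:305],(500,500))[...,::-1])
E
```

```text
clock: 3.02
eef_pos: [579.5, 66.8, 159.5]
tcp_rot: [-3.142, -0.002, -3.14]
contact_force: [0.6, -0.8, 0.2]
opening: -0.004
grasp_force: 0.0
[580.21095463  66.61674873 160.37405614] [-0.30630842 -0.03097154  0.55543827]
```

View pics/c3.png

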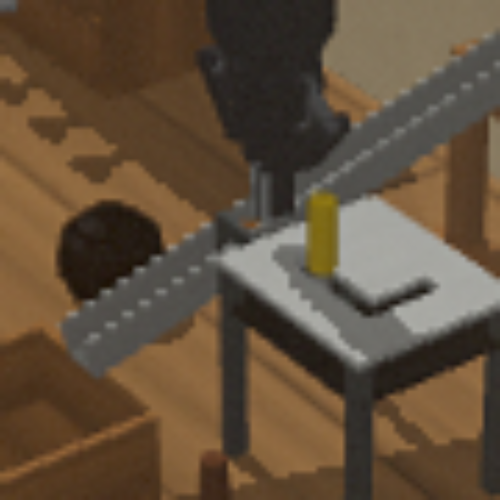

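The fingers are down between the chute and the pin, with a clear gap. I'll push along -y in stages.

```bash
python3 -m inch '[[[0,-0.03,0,0,0,0],[0,-0.07,0,0,0,0],[0,-0.11,0,0,0,0],[0,-0.14,0,0,0,0],[0,-0.17,0,0,0,0],[0,-0.2,0,0,0,0],[0,-0.23,0,0,0,0],[0,-0.26,0,0,0,0]]]'
python3 -m inch '[[[0,-0.02,0,0,0,0],[0,-0.035,0,0,0,0],[0,-0.045,0,0,0,0],[0,-0.05,0,0,0,0]]]'
```

```text
clock: 3.73
eef_pos: [580.5, 13.4, 160.5]
tcp_rot: [3.141, 0.001, -3.141]
contact_force: [0.7, 1.7, 1.6]
opening: -0.002
grasp_force: 1.0
clock: 4.07
eef_pos: [580.3, 3.8, 160.2]
tcp_rot: [3.142, -0.0, -3.141]
contact_force: [1.1, 2.2, 0.1]
opening: -0.003
grasp_force: 0.8
```

```bash
python3 -m inch '[[[0,-0.01,0,0,0,0],[0,-0.02,0,0,0,0],[0,-0.03,0,0,0,0],[0,-0.03,0,0,0,0]]]';python3 -m inch '[[[0,-0.01,0,0,0,0],[0,-0.015,0,0,0,0],[0,-0.015,0,0,0,0]]]'
python3 - <<'E'
from h import *
im=r.grab_frame("top");s=r.grab_frame("side")
cv2.imwrite("pics/c4.png",np.hstack([cv2.resize(im[150:250,210:310],(400,400)),cv2.resize(s[150:250,205:305],(400,400))])[...,::-1])
E
```

```text
clock: 4.4
eef_pos: [580.2, -2.3, 160.2]
tcp_rot: [-3.141, -0.0, -3.141]
contact_force: [0.1, 0.6, 0.8]
opening: -0.002
grasp_force: 0.2
clock: 4.65
eef_pos: [580.2, -5.2, 160.2]
tcp_rot: [-3.141, -0.0, -3.141]
contact_force: [0.7, -0.0, 0.4]
opening: -0.001
grasp_force: 0.3
```

View pics/c4.png

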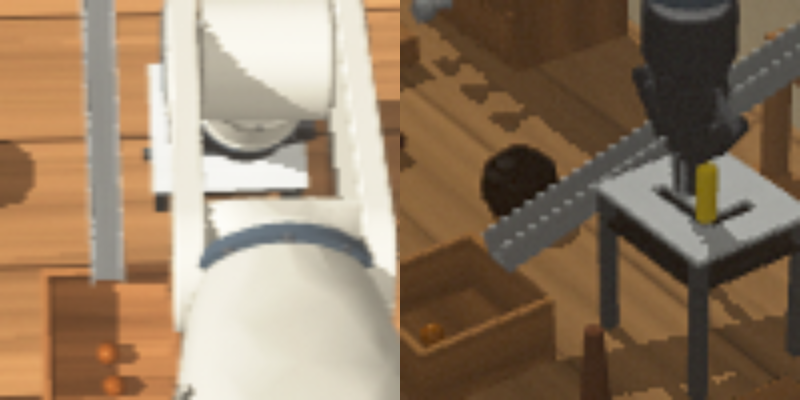

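Both marbles are in the catch box, at about (107,353) and (112,385) in the left crop. The pin is near the corner. No end-stop force yet, so I'll continue in small steps.

```bash
for i in 1; do python3 -m inch '[[[0,-0.005,0,0,0,0],[0,-0.01,0,0,0,0],[0,-0.01,0,0,0,0]]]'; done;  python3 -m inch '[[[0,-0.005,0,0,0,0],[0,-0.01,0,0,0,0],[0,-0.01,0,0,0,0]]]'
```

```text
clock: 5.0
eef_pos: [580.2, -6.3, 160.2]
tcp_rot: [3.14, -0.0, -3.141]
contact_force: [-0.3, 4.8, -0.8]
opening: 0.0
grasp_force: 2.6
clock: 5.25
eef_pos: [580.2, -6.7, 160.2]
tcp_rot: [3.138, -0.0, 3.141]
contact_force: [0.2, 13.6, -0.6]
opening: -0.005
grasp_force: 7.0
```

The end stop was felt at TCP y≈-6.5, so the pin is at the corner (y≈-30). I'll back off and go round to the pin's -x side.

```bash
python3 -m inch '[[[0,0.03,0,0,0,0],[0,0.075,0,0,0,0],[0.06,0.075,0,0,0,0],[0.13,0.075,0,0,0,0],[0.2,0.075,0,0,0,0],[0.2,0.02,0,0,0,0],[0.2,-0.06,0,0,0,0],[0.2,-0.1,0,0,0,0]]]'
python3 -m inch '[[[-0.01,0,0,0,0,0],[-0.02,0,0,0,0,0]]]'
python3 - <<'E'
from h import *
s=r.grab_frame("side")
cv2.imwrite("pics/c5.png",cv2.resize(s[150:240,215:305],(500,500))[...,::-1])
E
```

```text
clock: 5.92
eef_pos: [540.8, -30.3, 160.6]
tcp_rot: [-3.141, 0.001, -3.141]
contact_force: [0.7, -0.1, 0.5]
opening: -0.001
grasp_force: 0.0
clock: 6.08
eef_pos: [544.9, -29.5, 160.3]
tcp_rot: [-3.142, 0.0, 3.141]
contact_force: [0.4, 0.1, 0.1]
opening: -0.0
grasp_force: 0.0
```

View pics/c5.png

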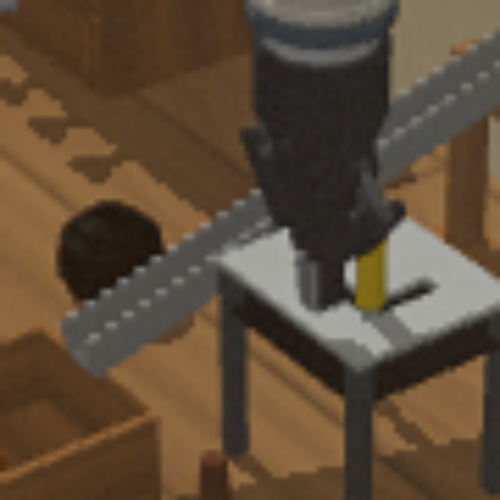

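The fingers now stand just on the -x side of the pin, which is at the corner. I'll push along +x.

```bash
python3 -m inch '[[[-0.03,0,0,0,0,0],[-0.06,0,0,0,0,0],[-0.09,0,0,0,0,0],[-0.12,0,0,0,0,0],[-0.15,0,0,0,0,0],[-0.18,0,0,0,0,0],[-0.21,0,0,0,0,0],[-0.23,0,0,0,0,0]]]'
python3 -m inch '[[[-0.01,0,0,0,0,0],[-0.02,0,0,0,0,0],[-0.03,0,0,0,0,0],[-0.03,0,0,0,0,0]]]'
python3 -m inch '[[[-0.005,0,0,0,0,0],[-0.01,0,0,0,0,0],[-0.01,0,0,0,0,0]]]'
```

```text
clock: 6.8
eef_pos: [591.0, -28.9, 160.1]
tcp_rot: [3.142, -0.0, -3.141]
contact_force: [-1.9, 0.9, 0.3]
opening: 0.003
grasp_force: 0.7
clock: 7.13
eef_pos: [596.6, -29.1, 160.3]
tcp_rot: [-3.141, 0.0, -3.141]
contact_force: [0.2, 0.4, -0.5]
opening: 0.001
grasp_force: 0.0
clock: 7.38
eef_pos: [598.4, -29.1, 160.3]
tcp_rot: [-3.141, 0.0, -3.141]
contact_force: [-0.3, -0.1, -0.6]
opening: 0.001
grasp_force: 0.3
```

```bash
python3 -m inch '[[[-0.005,0,0,0,0,0],[-0.01,0,0,0,0,0],[-0.01,0,0,0,0,0]]]'
python3 -m inch '[[[-0.005,0,0,0,0,0],[-0.01,0,0,0,0,0],[-0.01,0,0,0,0,0]]]'
```

```text
clock: 7.63
eef_pos: [600.5, -29.1, 160.3]
tcp_rot: [-3.141, 0.0, -3.141]
contact_force: [-0.2, -0.4, -0.1]
opening: -0.003
grasp_force: 0.3
clock: 7.88
eef_pos: [601.4, -29.0, 160.2]
tcp_rot: [-3.142, -0.002, -3.141]
contact_force: [-5.9, -1.0, 3.4]
opening: 0.002
grasp_force: 2.8
```

```bash
python3 -m inch '[[[-0.005,0,0,0,0,0],[-0.01,0,0,0,0,0],[-0.01,0,0,0,0,0],[-0.01,0,0,0,0,0]]]'
```

```text
clock: 8.22
eef_pos: [601.6, -29.0, 160.2]
tcp_rot: [-3.142, -0.006, -3.141]
contact_force: [-12.9, -0.4, 8.5]
opening: -0.002
grasp_force: 6.5
```

The hard stop at the end of the short leg was felt. I'll back off along -x, rise, and swing clear for a final look.

```bash
python3 -m inch '[[[0.04,0,0,0,0,0],[0.12,0,0,0,0,0],[0.2,0,0,0,0,0],[0.2,0,-0.1,0,0,0],[0.2,0,-0.25,0,0,0],[0.2,0,-0.4,0,0,0],[0.2,0,-0.5,0,0,0],[0.2,0,-0.5,0,0,0]]]'
python3 -m inch '[[[0,0.1,0,0,0,0],[0.05,0.25,0,0,0,0],[0.1,0.4,0,0,0,0],[0.15,0.55,0,0,0,0],[0.2,0.7,0,0,0,0],[0.25,0.85,0,0,0,0],[0.3,0.95,0,0,0,0],[0.3,1,0,0,0,0]]]'
python3 -m inch '[[[0,0.1,0,0,0,0],[0,0.2,0,0,0,0],[0,0.3,0,0,0,0],[0,0.4,0,0,0,0],[0,0.45,0,0,0,0],[0,0.5,0,0,0,0],[0,0.5,0,0,0,0],[0,0.5,0,0,0,0]]]'
python3 - <<'E'
from h import *
im=r.grab_frame("top");s=r.grab_frame("side")
cv2.imwrite("pics/c6.png",np.hstack([cv2.resize(im[150:250,210:310],(400,400)),cv2.resize(s[150:280,185:315],(400,400))])[...,::-1])
E
```

```text
clock: 8.88
eef_pos: [567.1, -29.1, 265.3]
tcp_rot: [-3.141, 0.009, -3.141]
contact_force: [1.2, -0.8, 0.1]
opening: -0.001
grasp_force: 0.0
clock: 9.55
eef_pos: [502.6, 173.2, 259.8]
tcp_rot: [3.141, -0.001, -3.139]
contact_force: [0.7, -0.0, 0.2]
opening: -0.001
grasp_force: 0.0
clock: 10.22
eef_pos: [504.3, 270.6, 260.0]
tcp_rot: [-3.141, -0.0, -3.141]
contact_force: [-0.3, 0.1, 0.3]
opening: -0.002
grasp_force: 0.0
```

View pics/c6.png

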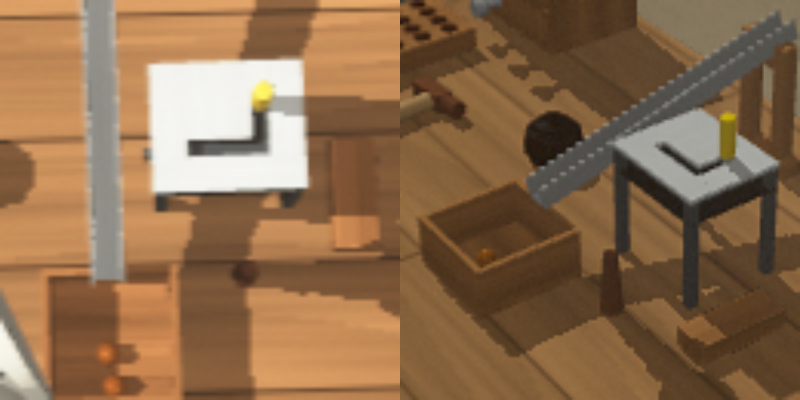

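The pin sits at the end of the short leg, at about (262,97) in the left crop. Both marbles are in the box, the bystanders look undisturbed, and the arm is clear.

```bash
python3 -c "from rig import r; print(r.sign_off())"
```

```text
the job is handed in; nothing more can be done
None
```

The gate is latched open with the pin pushed to the end of the short leg; both marbles are in the catch box, the arm is clear, and the job was handed in after about 10 s on the robot's clock.

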